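Feed resin lumps to the roll crusher with the hand scoop

ROBOT

A 6-joint arm with a two-finger parallel gripper is mounted at the origin on the work surface. World frame = base frame: x ahead of the robot, y to its left, z up, the work surface at z = 0. Lengths are in mm, angles in rad, forces in N, time in s.
With the tool pointing down it reaches from about 325 to 775 mm from the base axis. Payload 5.5 kg.
Tool frame: the origin (TCP) lies at the very end of the fingers, on their centre line; the grasp point (between the pads) lies 19 mm behind it; z points along the fingers, y is the line along which they close (so a half turn about z gives the same grasp; the last joint's range is limited). The gripper opens to 85 mm and grips with 20 to 120 N. Pads are 22 mm wide; open, the fingers measure 114 mm over their backs; the gripper's body (76 mm by 85 mm) begins 54 mm behind the grasp point. The pads swing forward as they close: fully open they stand 13 mm farther back than shut.
Start: joints at [-1.231, 0.091, 1.231, -0, 1.82, -0.057], TCP at [231.882, -553.396, 196.875] pointing down, gripper open.
Joint ranges: [-2.87, 2.87], [-0.86, 2.18], [0.17, 2.46], [-1.51, 4.65], [0.06, 2.69], [-2.65, 2.65]. Speed limits (rad/s): [2.57, 2.57, 3.01, 3.14, 3.14, 3.14].

INTERFACE

Orientations are given as [roll, pitch, yaw] about the fixed x, y, z axes, in that order (R = Rz(yaw) Ry(pitch) Rx(roll)).
In Python, from plant import move_ptp, move_straight, set_joints, let_go, grab, sleep, ik, state, read_camera, get_calibration, PlanningError, close_job gives the robot as it stands. Calls block until the motion is done:
- move_ptp(position, orientation): joint-space move of the TCP to a pose.
- move_straight(position, frame=None, speed=150, f_stop=None): straight line of the TCP; frame=None keeps the orientation; speed is the mean speed in mm/s. With f_stop (N) it stops when the force on the tool has changed by that much, and returns True; else False.
- set_joints(angles): joint-space move.
- let_go() and grab(): open the fingers fully, or close them until they stop; the grip force is fixed at half the most.
- sleep(seconds).
- ik(position, orientation): joint angles nearest the present ones, or None.
- state(): the state.
- read_camera(name): name is "side" or "top" or "wrist"; returns the picture (480x640x3 uint8, red, green, blue); there is no depth.
- get_calibration(name): a dict with "fx", "fy", "cx", "cy" (pixels), "origin" and "rotation" of the camera in the world; the wrist camera has in their place "mount" (4x4, takes a point from camera to tool coordinates, whose origin is the TCP and whose axes are the flange's). Camera axes: x right, y down, z forward; pixel columns grow to the right and rows downward; lengths in mm; the calibration is good to about 2 mm. The wrist camera is an equidistant fisheye: a pixel r from the principal point sees the ray r / f radians off the axis. A picture is of the moment at which its call begins: read the wrist's pose just before it. get_calibration takes no time and is no camera call.
A pose or a line that the arm cannot do raises PlanningError and nothing moves.
- close_job(): hands the job in; it is judged then, once.
The state is a dict: "t": time; "joint_pos": joint angles; "joint_vel": joint speeds; "joint_torque": joint torques, N m; "ee_pos": TCP position; "ee_rot": TCP orientation; "ft_force": force on the tool from outside, world axes, zero at the start; "wrist_torque": the same for the moment, N m; "gripper_width": finger opening in mm; "gripper_force": force on a finger pad.
Only numpy, scipy, OpenCV 4.12 (cv2) and the standard library are available. Lean on these libraries where they do the work, as an engineer would, in place of code of your own. Each camera call takes 0.05 s, during which the arm holds its last target. There are 200 camera calls.

TASK

Take the scoop from the rolling board, scoop the three resin lumps out of the open-fronted winnowing tray and tip them down the crusher's feed chute, pushing in through its sprung flap so that all three end up inside on the rolls and the flap shuts behind them. Do not touch the lumps with the fingers and leave everything else where it stands. Then lay the scoop back on the rolling board, right way up.

Things in the scene. Friction and masses are not known exactly. Their poses are not given: they have to be found in the camera images.
- scoop_grip (a point): Hand scoop, 225 mm long, 0.18 kg: flat aluminium pan, wooden handle. Point: middle of the handle (22 mm wide, 18 mm deep, 105 mm long, rising 7.5 degrees to its free end), 43 mm above the plane of the pan's underside. Scoop axes: x to the nose (open front edge, 175 mm ahead of this point), y across, z up out of the pan. Pan's back wall 55 mm ahead, free end of the handle 50 mm behind.
- scoop_pan (a point): Middle of the scoop's pan floor (top side; 2 mm thick, thinning to 0.8 mm at the nose), same axes as the handle point and 115 mm ahead of it. Pan 120 mm long (nose edge 60 mm ahead of this point), 140 mm wide outside; back wall 46 mm, side walls 46 to 42 mm high, sloping down to the floor over the last 30 mm before the nose.
- board_top (a point): Middle of the top of the low dark rolling board on which the scoop lies: 260 mm along its x, 170 mm along its y, its top 40 mm above the table. Fixed.
- tray_floor (a point): Fixed bamboo winnowing tray: middle of its floor's top, 5 mm above the table. x to the back wall, z up. Open front edge at x = -115 mm (bevelled lip, full height from x = -100), inner face of back wall at x = +109 mm. Inside width 222 mm at the front, narrowing evenly to 160 mm at the back wall. Back wall 50 mm high, side walls 30 (front) to 45 mm.
- lump_a_mid (a point): Resin lump, a dull brown irregular rounded chunk about 46 x 37 x 32 mm, 40 to 65 g; this point is its middle, 16 mm up. It slides on metal and on the tray at slopes above about 18 to 26 degrees. At the start it lies in the tray.
- lump_b_mid (a point): Resin lump, a dull brown irregular rounded chunk about 46 x 37 x 32 mm, 40 to 65 g; this point is its middle, 16 mm up. It slides on metal and on the tray at slopes above about 18 to 26 degrees. At the start it lies in the tray.
- lump_c_mid (a point): Resin lump, a dull brown irregular rounded chunk about 46 x 37 x 32 mm, 40 to 65 g; this point is its middle, 16 mm up. It slides on metal and on the tray at slopes above about 18 to 26 degrees. At the start it lies in the tray.
- feed (a point): Fixed bench roll crusher (green housing). Point: middle of its steel chute floor right under the shut flap, 200 mm above the table. x level into the machine, y across, z up. The floor slopes 42 degrees down along x, from 75 mm up-slope of the point to 4 mm down-slope, then a steep apron to the rolls. 172 mm wide between cheeks that stand 55 mm (mouth) to 85 mm (flap) off the floor. No roof before the flap.
- flap (a joint): Sprung steel flap across the chute, 162 mm wide, hung square to the chute floor from a hinge rod 80 mm off the floor, free edge 6 mm off the floor. 0 rad = shut; grows as it swings into the machine, up to 1.5; it cannot swing outwards and springs shut by itself. Needs about 1 N at its free edge to open, 2 N when wide open; the lumps' weight alone does not open it enough.
- chamber (a point): Middle of the crusher's chamber, 112 mm ahead (x) of the feed point, same axes, 100 mm above the table. 172 mm wide, from 110 mm before to 90 mm behind this point. Bottom: two stopped ribbed rolls along y, 80 mm diameter, tops 85 mm above the table, 42 mm either side of this point in x. Clear guard over it 264 mm above the table, from the hinge rod back.
- brush_mid (a point): Bystander: hand brush lying in front of the crusher, 170 mm long, under 40 mm high.
- tumbler_mid (a point): Bystander: steel tumbler, 66 mm wide, 85 mm high, at one side of the table; the point is half-way up.
- sticks_lying_mid (a point): Bystander: bundle of bamboo sticks lying across behind the board, 200 mm long (along its y), 48 mm thick.
- sticks_tin_mid (a point): Bystander: steel tin full of bamboo sticks standing behind that bundle, 72 mm wide, 203 mm high; the point is 50 mm up.
- oil_bottle_mid (a point): Bystander: clear bottle, 70 mm wide, 210 mm high, at one side of the table; the point is 100 mm up.
- carton_mid (a point): Bystander: carton 70 x 130 x 110 mm at the other side of the table; the point is half-way up.
- katori_mid (a point): Bystander: small steel bowl, 110 mm wide, 50 mm high, at the other side of the table from the tumbler; the point is half-way up.
Not all that is in view belongs to the job. Leave any pink or yellow look-alike of the part that bears lump_c_mid alone. Leave any turquoise look-alike of the part that bears lump_a_mid alone.

How it is judged:
By the outcome, as a careful person would: the job done as asked, in the order asked, and still so for the second after the job is handed in, with the robot touching nothing.
It also fails if it takes over 72 s, if anything falls off the work surface, if the arm or the gripper's body presses on something with over 40 N, if the wrist force passes 120 N, or if a joint passes its speed limit or range.

## Working session

There is one attempt and no reset: what is moved stays moved. The work goes in short steps, each a Python script; the robot and the scene stay as the last script left them, time stands still between calls to the robot, and variables do not carry over. Pictures are saved under pics/ and viewed, at most 10 in all, crops included, and the job is handed in when it is done.

```bash
mkdir -p pics; ls
python3 - <<'E'
from plant import *
import cv2
for n in("top","side"):
    im=read_camera(n); cv2.imwrite(f"pics/{n}0.png",im[:,:,::-1]); 
for n in("top","side","wrist"): print(n,get_calibration(n))
s=state(); print(s)
E
```

```text
pics
top {'fx': 452.31386824482445, 'fy': 452.31386824482445, 'cx': 313.71581145803395, 'cy': 242.49918644738742, 'origin': array([ 305.57457928,   -5.75268422, 1622.42888994]), 'rotation': array([-2.94651848, -0.00694776, -1.5570774 ])}
side {'fx': 445.70011825363537, 'fy': 445.70011825363537, 'cx': 314.47581888505795, 'cy': 241.6690465182276, 'origin': array([ 316.30230942, -966.2512863 ,  917.72198323]), 'rotation': array([-2.20636837,  0.01937168, -0.29546526])}
wrist {'fx': 371.64829954431775, 'fy': 371.64829954431775, 'cx': 321.0598513789695, 'cy': 237.47871320025413, 'mount': array([[-5.40773243e-04, -9.62259824e-01, -2.72131841e-01,
         6.83446966e+01],
       [ 9.99999783e-01, -4.17809303e-04, -5.09797086e-04,
        -7.28123299e-01],
       [ 3.76858039e-04, -2.72132057e-01,  9.62259841e-01,
        -1.75923251e+02],
       [ 0.00000000e+00,  0.00000000e+00,  0.00000000e+00,
         1.00000000e+00]])}
{'t': 0.1, 'joint_pos': array([-1.23067655e+00,  9.18279312e-02,  1.23179349e+00, -1.22251757e-06,
        1.81979696e+00, -5.66943848e-02]), 'joint_vel': array([ 0.00074376, -0.00249909, -0.00259811, -0.00030635,  0.00095022,
        0.0001333 ]), 'joint_torque': array([ 3.28056231e-03, -4.60215247e+01, -4.19220543e+01, -1.26006512e-04,
        1.06134085e-02,  4.76868252e-06]), 'ee_pos': array([ 231.7835744 , -553.0762117 ,  195.82161006]), 'ee_rot': array([-3.13976980e+00, -1.02269238e-04,  3.96813770e-01]), 'ft_force': array([0.40119441, 0.70203104, 0.79976399]), 'wrist_torque': array([0.01464324, 0.04505552, 0.02980296]), 'gripper_force': 0.0, 'gripper_width': 85.44463749645311}
```

View pics/top0.png

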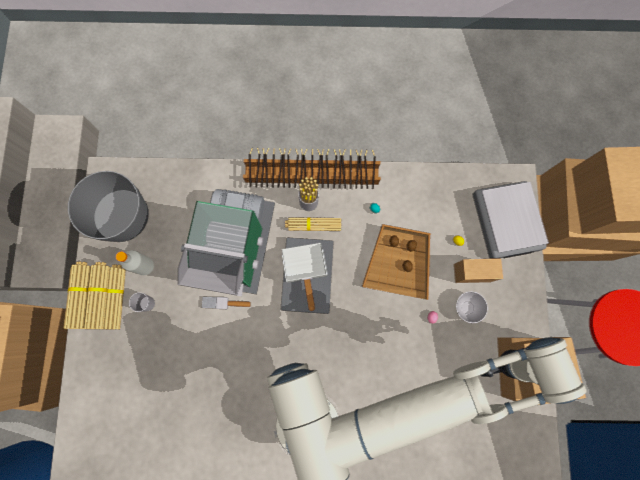

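View pics/side0.png

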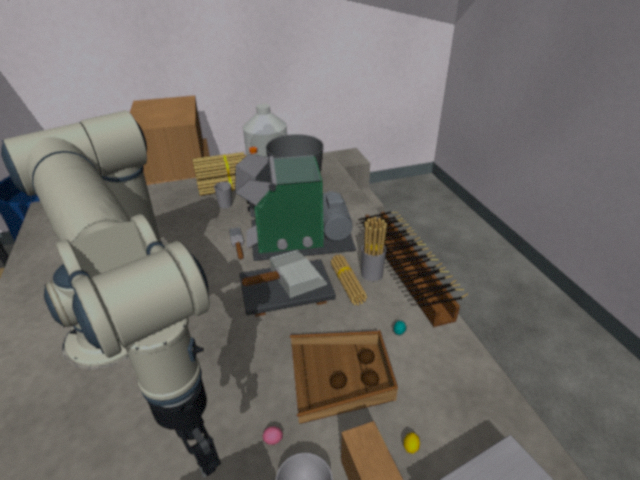

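The top view shows the scoop at (304,270), with its handle toward the robot at (309,293). The tray is at (400,262), open toward the robot, and the crusher at (222,245). Lump candidates:
- Brown: (394,241), (412,245) and (407,266), all in the tray. I choose these.
- Turquoise (375,208), yellow (459,240) and pink (433,317): look-alikes, to be left alone.

Next, one close crop with candidate masks.

```bash
cat > h.py <<'E'
from plant import *
import numpy as np, cv2
from scipy.spatial.transform import Rotation as Ro
def RR(r): return Ro.from_euler('xyz',r).as_matrix()
def ray(n,u,v,pose=None):
    c=get_calibration(n)
    if n!="wrist":
        d=np.array([(u-c['cx'])/c['fx'],(v-c['cy'])/c['fy'],1]); R=c['rotation']
        return np.array(c['origin']),RR(R)@d
    x,y=(u-c['cx'])/c['fx'],(v-c['cy'])/c['fy']; r=np.hypot(x,y)+1e-9
    d=np.array([np.sin(r)*x/r,np.sin(r)*y/r,np.cos(r)]); M=c['mount']
    p,q=pose; R=RR(q)
    return p+R@M[:3,3], R@M[:3,:3]@d
def plane(n,u,v,z,pose=None):
    o,d=ray(n,u,v,pose); return o+d*(z-o[2])/d[2]
def proj(n,P):
    c=get_calibration(n); q=RR(c['rotation']).T@(np.array(P)-c['origin']); return c['fx']*q[0]/q[2]+c['cx'],c['fy']*q[1]/q[2]+c['cy']
E
python3 - <<'E'
from h import *
im=cv2.imread('pics/top0.png')
c=cv2.resize(im[180:320,175:440],None,fx=3,fy=3,interpolation=cv2.INTER_CUBIC); cv2.imwrite('pics/c1.png',c)
for nm,u,v,z in[('lumpA',394,241,21),('B',412,245,21),('C',407,266,21),('brd',283,237,40),('',333,241,40),('',280,309,40),('',330,313,40),('tr',381,226,50),('',430,232,50),('',428,298,5),('',363,287,5),('nose',283,246,43),('',323,243,43)]: print(nm,plane('top',u,v,z).round())
E
```

```text
lumpA [ 632. -303.   21.]
B [ 618. -368.   21.]
C [ 541. -347.   21.]
brd [637.  98.  40.]
 [625. -81.  40.]
 [382. 101.  40.]
 [371. -72.  40.]
tr [ 680. -252.   50.]
 [ 661. -427.   50.]
 [ 430. -423.    5.]
 [ 466. -191.    5.]
nose [603.  96.  43.]
 [616. -46.  43.]
```

View pics/c1.png

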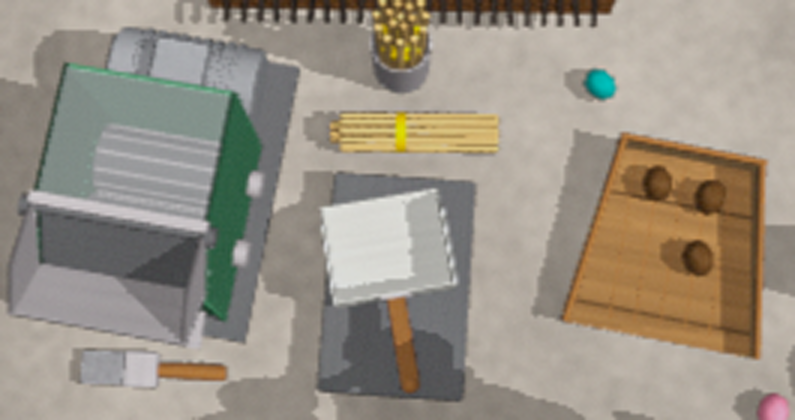

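The close crop confirms three dull brown lumps in the tray at crop (657,182), (711,195) and (698,257). The scoop pan and handle, the crusher chute and the tray's open front, which faces the robot, are all clear. Next I measure these and check reach.

Run:
```python
from h import *
def c(u,v,z): return plane('top',175+(u+.5)/3-.5,180+(v+.5)/3-.5,z)[:2].round(0)
print('handle end',c(410,388,97),'handle front',c(398,298,84))
print('back wall',c(337,303,86),c(456,282,86),'nose',c(322,208,43),c(436,190,43))
print('tray front',c(564,320,35),c(757,356,35),'front floor',c(564,320,5),c(757,356,5),'back',c(624,134,55),c(765,160,55))
print('rod',c(30,200,262),c(210,228,262),'mouth floor',c(22,310,250),c(190,342,250), 'cheek mouth top',c(12,312,291),c(188,344,291))
s=state();q=s['joint_pos']
D=np.pi
def tool(yaw,t): # t>0: fingers tilt forward(toward +x of yaw)
    return (Ro.from_euler('z',yaw)*Ro.from_euler('y',-t)*Ro.from_euler('x',D)).as_euler('xyz')
for nm,p in(('scoop',(430,20,90)),('tray',(440,-320,60)),('trayback',(480,-320,110)),('feedfar',(420,290,360)),('feed',(490,290,300))):
  for yaw in (-.15,):
    print(nm,[(t,None if (r:=ik(p,tool(yaw,np.radians(t)))) is None else r.round(2).tolist()) for t in(-60,-42,-20,0,20,35,50)])
```

```text
handle end [381.  -7.] handle front [482.   8.]
back wall [475.  77.] [501. -58.] nose [593. 100.] [616. -35.]
tray front [ 465. -187.] [ 426. -411.] front floor [ 468. -190.] [ 429. -419.] back [ 685. -257.] [ 656. -424.]
rod [557. 382.] [530. 198.] mouth floor [446. 386.] [416. 215.] cheek mouth top [439. 384.] [411. 210.]
scoop [(-60, [-0.08, 0.61, 1.12, 0.09, 2.46, 1.68]), (-42, [-0.08, 0.35, 1.3, 0.06, 2.23, 1.66]), (-20, [-0.06, -0.01, 1.57, 0.03, 1.94, 1.67]), (0, [-0.03, -0.37, 1.84, -0.0, 1.67, 1.69]), (20, [0.02, -0.78, 2.14, -0.06, 1.44, 1.74]), (35, None), (50, None)]
tray [(-60, [-0.49, 0.91, 0.73, -0.48, 2.46, 1.01]), (-42, [-0.52, 0.63, 0.98, -0.31, 2.21, 1.1]), (-20, [-0.59, 0.28, 1.3, -0.15, 1.87, 1.11]), (0, [-0.69, -0.04, 1.61, -0.0, 1.58, 1.03]), (20, [-0.84, -0.34, 1.91, 0.23, 1.31, 0.85]), (35, [-1.0, -0.54, 2.13, 0.49, 1.16, 0.62]), (50, [-1.17, -0.67, 2.33, 0.82, 1.09, 0.3])]
trayback [(-60, [-0.47, 1.02, 0.48, -0.56, 2.6, 0.92]), (-42, [-0.5, 0.72, 0.76, -0.32, 2.33, 1.08]), (-20, [-0.56, 0.35, 1.12, -0.15, 1.98, 1.12]), (0, [-0.65, 0.03, 1.45, -0.0, 1.66, 1.07]), (20, [-0.78, -0.28, 1.77, 0.21, 1.37, 0.93]), (35, [-0.91, -0.48, 2.0, 0.44, 1.18, 0.73]), (50, [-1.06, -0.63, 2.22, 0.76, 1.06, 0.45])]
feedfar [(-60, None), (-42, [0.31, 0.46, 0.67, 0.62, 2.6, 2.47]), (-20, [0.4, 0.2, 0.85, 0.26, 2.37, 2.29]), (0, [0.54, -0.05, 1.08, -0.0, 2.11, 2.26]), (20, [0.73, -0.29, 1.33, -0.28, 1.86, 2.34]), (35, [0.91, -0.44, 1.53, -0.53, 1.7, 2.47]), (50, [1.09, -0.55, 1.72, -0.81, 1.59, 2.63])]
feed [(-60, None), (-42, [0.29, 0.65, 0.52, 0.56, 2.58, 2.39]), (-20, [0.36, 0.34, 0.8, 0.23, 2.29, 2.21]), (0, [0.47, 0.06, 1.08, -0.0, 2.0, 2.2]), (20, [0.63, -0.21, 1.37, -0.25, 1.72, 2.29]), (35, [0.78, -0.37, 1.58, -0.48, 1.53, 2.42]), (50, [0.93, -0.49, 1.79, -0.76, 1.39, 2.61])]
```

```bash
cat >> h.py <<'E'
def tool(yaw,t): # t>0: fingers tilt toward +x of yaw
    return (Ro.from_euler('z',yaw)*Ro.from_euler('y',-t)*Ro.from_euler('x',np.pi)).as_euler('xyz')
def shot(n,name):
    s=state(); im=read_camera(n); cv2.imwrite(f'pics/{name}.png',im[:,:,::-1])
    np.save(f'pics/{name}.npy',np.r_[s['ee_pos'],s['ee_rot']]); return s
def wp(name,u,v,z):
    a=np.load(f'pics/{name}.npy'); return plane('wrist',u,v,z,(a[:3],a[3:]))
E
python3 - <<'E'
from h import *
move_ptp([470,-320,200],tool(-.16,0)); shot('wrist','wt')
move_ptp([400,290,400],tool(-.15,0)); shot('wrist','wc')
move_ptp([432,2,200],tool(.173,0)); s=shot('wrist','ws'); print(s['t'])
a=[cv2.imread(f'pics/{n}.png') for n in('wt','wc','ws')]
E
```

```text
5.0833
```

View pics/wt.png

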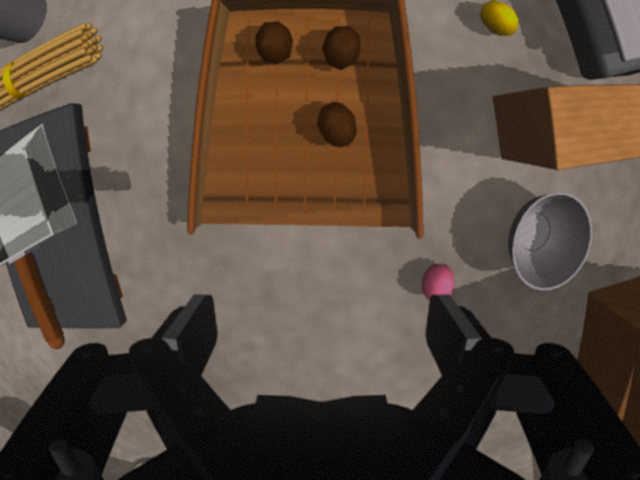

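View pics/wc.png

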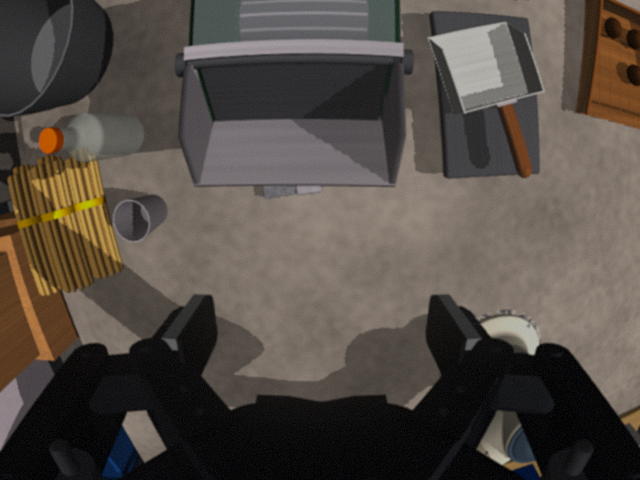

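View pics/ws.png

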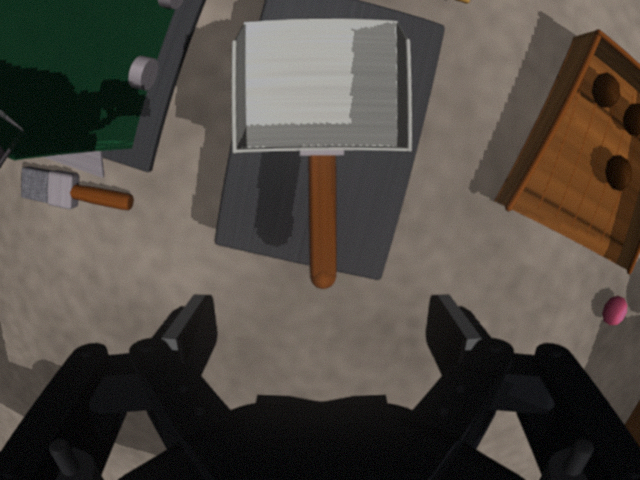

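wt shows the tray front corners at (192,230) and (420,235), and the lumps at (273,42), (341,47) and (337,124). wc shows the chute mouth edge from (197,185) to (396,186), with the flap meeting the floor at about y=120. ws shows the handle end at (323,285) and the nose edge from (247,20) to (395,20).

Run:
```python
from h import *
def P(n,L):
    for t,u,v,z in L: print(n,t,wp(n,u,v,z)[:2].round(1))
P('wt',[('frontL',198,224,5),('frontR',414,228,5),('backL',230,10,5),('backR',397,11,5),('lump',273,42,21),('lump',341,47,21),('lump',337,124,21)])
P('wc',[('mouthL',203,183,250),('mouthR',388,184,250),('flapL',212,119,202),('flapR',383,119,202),('rodL',188,48,262),('rodR',403,48,262)])
P('ws',[('end',323,285,93),('front',322,156,85),('noseL',247,20,41),('noseR',395,20,41),('bwL',246,147,42),('bwR',399,146,42),('bwtL',234,152,86),('bwtR',410,150,86)])
```

```text
wt frontL [ 469.1 -187. ]
wt frontR [ 428.  -412.2]
wt backL [ 684.4 -261.4]
wt backR [ 654.9 -427.3]
wt lump [ 634.8 -300.7]
wt lump [ 618.6 -363.1]
wt lump [ 545.  -347.4]
wc mouthL [444.1 392.1]
wc mouthR [416.8 227.4]
wc flapL [504.  386.4]
wc flapR [475.5 216.1]
wc rodL [566.4 381.3]
wc rodR [534.  199.8]
ws end [380.6  -7.5]
ws front [483.5  11.3]
ws noseL [596.7 100.1]
ws noseR [619.8 -32.3]
ws bwL [478.5  80.1]
ws bwR [503.3 -56.1]
ws bwtL [475.9  80.6]
ws bwtR [501.5 -56.2]
```

```bash
cat >> h.py <<'E'
T0=np.radians(12); GX=5.
NOSE=np.array([175,0,-43.])
TRAY=(np.array([561,-322.]),-.18); FEED=(np.array([487,300.9]),-.167)
def S(ref,yaw,pitch,pt=NOSE):
    """TCP pose with scoop point pt (scoop frame) at world ref; pitch deg nose-up"""
    R=Ro.from_euler('z',yaw)*Ro.from_euler('y',-np.radians(pitch))
    o=tool(yaw,T0+np.radians(pitch)); z=RR(o)[:,2]
    g=np.array(ref,float)-R.apply(pt)
    return g+R.apply([GX,0,0])+19*z, o
def loc(f,x,y,z):
    c,w=f; return np.array([c[0]+x*np.cos(w)-y*np.sin(w),c[1]+x*np.sin(w)+y*np.cos(w),z])
def st(pose,**k): return move_straight(list(pose[0]),list(pose[1]),**k)
def rep(m=''):
    s=state(); print(m,'t',round(s['t'],1),'pos',s['ee_pos'].round(1),'F',s['ft_force'].round(1),'w',round(s['gripper_width'],1),'M',s['wrist_torque'].round(2))
E
python3 - <<'E'
from h import *
G=[434,2.2]
p=S([*G,130],.18,0,np.zeros(3)); move_ptp(*p)
rep(); p=S([*G,82],.18,0,np.zeros(3)); print(st(p,speed=80,f_stop=15)); rep('down'); grab(); rep('grab')
st(S([*G,90],.18,0,np.zeros(3)),speed=40); rep('up')
st(S([*G,150],.18,0,np.zeros(3)),speed=150); rep('up'); shot('wrist','w2')
# check IK along plan
for nm,a in(('tray0',(loc(TRAY,-85,0,25),-.18,-2)),('tray1',(loc(TRAY,108,0,6),-.18,-2)),('lift',(loc(TRAY,100,0,130),-.18,30)),('f0',(loc(FEED,-90,0,330),-.167,-10)),('f1',(loc(FEED,70,0,140),-.167,-42))):
    p=S(*a); r=ik(*p); print(nm,None if r is None else r.round(2))
E
```

```text
t 5.6 pos [442.7   4.2 112.5] F [ 0.1 -0.8  1.4] w 85.1 M [0.01 0.1  0.02]
False
down t 6.3 pos [442.9   3.8  63.6] F [0.2 0.6 0.4] w 85.2 M [0.01 0.12 0.01]
grab t 7.1 pos [442.8   3.8  63.4] F [ 2.3 -0.1  0.1] w -0.1 M [-0.01  0.04 -0.02]
up t 7.5 pos [443.1   3.8  72.1] F [-0.3  0.1 -0.6] w 0.3 M [0.   0.05 0.05]
up t 8.0 pos [442.7   3.8 130.8] F [-0.6  0.1  0.4] w -0.3 M [-0.    0.11 -0.02]
tray0 [-0.91 -0.57  2.05  0.12  1.53  0.85]
tray1 [-0.66 -0.06  1.68  0.08  1.37  1.08]
lift [-0.89 -0.5   2.15  0.56  0.98  0.67]
f0 [ 0.9  -0.27  1.23 -0.04  2.17  2.62]
f1 [0.36 0.36 0.88 0.35 2.33 2.29]
```

View pics/w2.png

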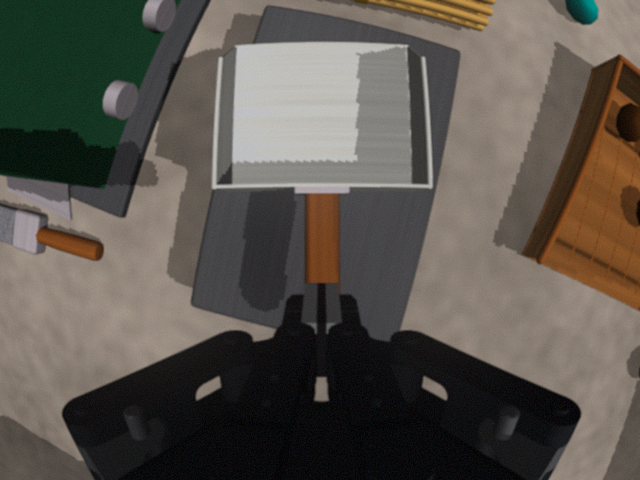

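Run:
```python
from h import *
for t,u,v,z in[('end',323,283,93),('front',323,192,85),('bwtL',213,187,86),('bwtR',432,187,86),('noseL',236,44,41),('noseR',407,43,41)]: print(t,wp('w2',u,v,z)[:2].round(1))
im=cv2.imread('pics/w2.png'); print(im[276:310:3,322].tolist()); print(im[296,285:360:5].tolist())
# where grasp pt & tcp project in wrist image
c=get_calibration('wrist');M=np.linalg.inv(c['mount'])
for z in(0,-19,-10):
    for y in(-11,0,11):
        q=M@[0,y,z,1];r=np.arctan2(np.hypot(q[0],q[1]),q[2]);k=c['fx']*r/np.hypot(q[0],q[1]);print(z,y,(c['cx']+k*q[0]).round(),(c['cy']+k*q[1]).round())
```

```text
end [430.   1.]
front [485.   10.9]
bwtL [476.3  80.9]
bwtR [501.4 -57.1]
noseL [595.3 101.9]
noseR [620.9 -33.6]
[[32, 64, 114], [31, 68, 117], [27, 54, 100], [17, 21, 20], [18, 13, 21], [16, 15, 21], [17, 17, 17], [18, 15, 17], [18, 14, 19], [16, 17, 19], [14, 17, 13], [15, 15, 20]]
[[65, 61, 64], [40, 38, 37], [13, 21, 17], [17, 20, 21], [49, 48, 51], [54, 56, 53], [59, 57, 58], [10, 13, 13], [30, 33, 32], [52, 54, 54], [57, 57, 57], [22, 23, 23], [22, 20, 21], [21, 19, 19], [69, 67, 66]]
0 -11 301.0 272.0
0 0 322.0 272.0
0 11 344.0 272.0
-19 -11 299.0 287.0
-19 0 322.0 287.0
-19 11 346.0 287.0
-10 -11 300.0 279.0
-10 0 322.0 279.0
-10 11 345.0 279.0
```

Run:
```python
from h import *
s=shot('side','s2'); print(s['gripper_force'],s['gripper_width'])
a=cv2.resize(cv2.imread('pics/w2.png')[170:370,220:420],(500,500)); b=cv2.resize(cv2.imread('pics/s2.png')[190:340,200:360],(300,281)); 
o=np.zeros((500,800,3),np.uint8);o[:,:500]=a;o[:281,500:]=b;cv2.imwrite('pics/c2.png',o)
for P in((434,2.2,83),(442.7,3.8,130.8),(382,-7,90),(484,11,78)): print(P,np.round(proj('side',P)))
```

```text
0.0 -0.26563517493634214
(434, 2.2, 83) [261. 278.]
(442.7, 3.8, 130.8) [262. 264.]
(382, -7, 90) [243. 282.]
(484, 11, 78) [277. 274.]
```

View pics/c2.png

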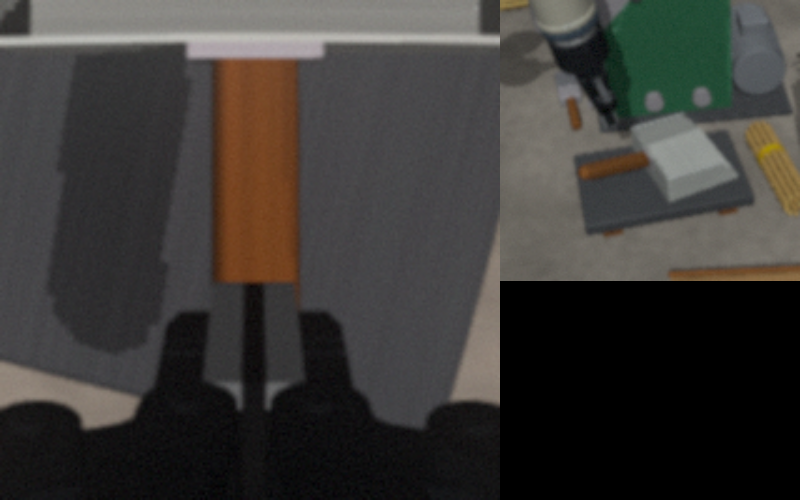

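The side view puts the closed fingertips about 20 mm higher than the reported TCP, with the handle where I measured it. So the fingers shut just above the handle. I'll measure the true tip offset by touching the bare board, whose top is at z=40.

Run:
```python
from h import *
move_straight([442,-45,130],list(tool(.18,0)),speed=150)
print(move_straight([442,-45,80],None,speed=100,f_stop=6)); rep()
print(move_straight([442,-45,8],None,speed=25,f_stop=5)); rep('touch')
move_straight([442,-45,80],None,speed=100); rep()
```

```text
False
 t 9.2 pos [442.1 -44.9  80.4] F [-0.2  1.6  0.1] w 0.4 M [-0.05 -0.02 -0.04]
False
touch t 12.3 pos [442.1 -45.    8.1] F [ 0.4 -0.7 -0.4] w -0.1 M [ 0.   -0.02 -0.05]
 t 13.1 pos [441.6 -44.9  79.3] F [ 0.6 -0.8  0.7] w 0.3 M [0.04 0.04 0.04]
```

No contact at TCP z=8, so the tips end more than 32 mm short of the reported TCP. I'll continue the probe lower.

Run:
```python
from h import *
st(([442,-45,12],tool(.18,0)),speed=150)
print(move_straight([442,-45,-22],None,speed=20,f_stop=5)); rep('touch')
move_straight([442,-45,90],None,speed=150); rep()
```

```text
True
touch t 14.4 pos [442.1 -45.    5.6] F [-0.8  0.9  5.1] w 0.0 M [0.04 0.12 0.01]
 t 15.1 pos [441.5 -44.9  88.9] F [ 0.6 -0.   0.3] w -0.2 M [-0.01 -0.   -0.02]
```

The tips sit 34 mm short of the reported TCP, while the camera scale agrees with the known sizes. I'll include that offset and grasp again.

```bash
sed -i 's/+19\*z, o/+53*z, o/' h.py
python3 - <<'E'
from h import *
let_go()
G=[434,2.2]; Z=np.zeros(3)
for nm,a in(('tray0',(loc(TRAY,-85,0,25),-.18,-2)),('tray1',(loc(TRAY,108,0,6),-.18,-2)),('lift',(loc(TRAY,100,0,130),-.18,30)),('f0',(loc(FEED,-90,0,330),-.167,-10)),('f1',(loc(FEED,70,0,140),-.167,-42)),('g',([*G,82],.18,0,Z))):
    p=S(*a); r=ik(*p); print(nm,None if r is None else r.round(2))
st(S([*G,125],.18,0,Z),speed=200)
print(st(S([*G,82],.18,0,Z),speed=80,f_stop=15)); rep('down'); grab(); rep('grab')
if state()['gripper_width']>10:
    st(S([*G,88],.18,0,Z),speed=40); st(S([*G,140],.18,0,Z),speed=150); rep('up'); shot('wrist','w3'); shot('side','s3')
E
```

```text
tray0 [-0.9  -0.54  2.09  0.11  1.46  0.85]
tray1 [-0.66 -0.02  1.7   0.08  1.31  1.08]
lift [-0.85 -0.41  2.13  0.56  0.9   0.66]
f0 [ 0.9  -0.31  1.33 -0.04  2.11  2.62]
f1 [0.37 0.31 1.   0.34 2.27 2.27]
g [-0.12 -0.53  2.08  0.06  1.4   1.27]
False
down t 17.0 pos [449.8   5.   30.1] F [-0.1  0.1  0.2] w 85.3 M [-0.03  0.1   0.03]
grab t 17.6 pos [450.    5.1  30.5] F [-0.7  1.1  1.3] w 21.0 M [-0.04  0.14 -0.02]
up t 18.4 pos [449.7   5.   87.7] F [-0.1 -0.4 -1.8] w 20.7 M [-0.07  0.37 -0.02]
```

```bash
cat >> h.py <<'E'
def wproj(pt):
    "scoop-frame point -> wrist pixel for nominal grasp"
    R=Ro.from_euler('y',-T0)*Ro.from_euler('x',np.pi)
    v=np.array(pt,float)-[GX,0,0]; q=R.inv().apply(v)-[0,0,53]
    c=get_calibration('wrist'); q=np.linalg.inv(c['mount'])@[*q,1]
    h=np.hypot(q[0],q[1]); k=c['fx']*np.arctan2(h,q[2])/h; return np.round([c['cx']+k*q[0],c['cy']+k*q[1]])
E
python3 - <<'E'
from h import *
for p in((175,0,-42),(175,70,-42),(175,-70,-42),(55,0,3),(55,70,3),(55,-70,3)): print(p,wproj(p))
im=cv2.imread('pics/w3.png')
for u in(250,322,390): print(u,[(v,int(im[v].mean(1)[u-2:u+3].mean())) for v in range(0,260,6)])
v=150; print([(u,int(im[v,u].mean())) for u in range(180,470,6)])
E
```

```text
(175, 0, -42) [322. -22.]
(175, 70, -42) [197. -13.]
(175, -70, -42) [447. -13.]
(55, 0, 3) [323. 187.]
(55, 70, 3) [141. 191.]
(55, -70, 3) [504. 191.]
250 [(0, 193), (6, 192), (12, 194), (18, 193), (24, 194), (30, 193), (36, 188), (42, 192), (48, 192), (54, 192), (60, 188), (66, 193), (72, 194), (78, 194), (84, 187), (90, 191), (96, 189), (102, 193), (108, 193), (114, 193), (120, 193), (126, 195), (132, 193), (138, 192), (144, 193), (150, 137), (156, 138), (162, 137), (168, 138), (174, 134), (180, 139), (186, 180), (192, 61), (198, 74), (204, 72), (210, 72), (216, 71), (222, 72), (228, 70), (234, 71), (240, 70), (246, 68), (252, 68), (258, 68)]
322 [(0, 191), (6, 188), (12, 190), (18, 189), (24, 192), (30, 191), (36, 187), (42, 192), (48, 188), (54, 186), (60, 185), (66, 194), (72, 191), (78, 190), (84, 185), (90, 187), (96, 186), (102, 187), (108, 189), (114, 188), (120, 192), (126, 189), (132, 190), (138, 192), (144, 191), (150, 132), (156, 136), (162, 133), (168, 137), (174, 131), (180, 149), (186, 183), (192, 172), (198, 124), (204, 79), (210, 77), (216, 77), (222, 75), (228, 7
[... 446 characters left out ...]
76), (204, 72), (210, 72), (216, 72), (222, 73), (228, 72), (234, 72), (240, 74), (246, 71), (252, 73), (258, 72)]
[(180, 96), (186, 156), (192, 197), (198, 146), (204, 188), (210, 139), (216, 174), (222, 141), (228, 152), (234, 136), (240, 150), (246, 140), (252, 144), (258, 135), (264, 133), (270, 137), (276, 131), (282, 134), (288, 133), (294, 134), (300, 134), (306, 137), (312, 133), (318, 131), (324, 132), (330, 131), (336, 131), (342, 132), (348, 133), (354, 127), (360, 131), (366, 131), (372, 137), (378, 134), (384, 129), (390, 133), (396, 131), (402, 130), (408, 129), (414, 130), (420, 132), (426, 134), (432, 130), (438, 132), (444, 134), (450, 134), (456, 127), (462, 61), (468, 58)]
```

Run:
```python
from h import *
im=cv2.imread('pics/w3.png').mean(2)
for v in(185,187,189): print(v,np.where(im[v]>150)[0][[0,-1]], np.where(im[v]>110)[0][[0,-1]])
print(np.load('pics/w3.npy').round(3), get_calibration('wrist')['mount'][:,3])
# handle in w3 : orange extents by row
b=cv2.imread('pics/w3.png').astype(int); m=(b[:,:,2]-b[:,:,0]>40)
for v in range(195,300,8): 
    w=np.where(m[v,250:400])[0]; print(v,(w.min()+250,w.max()+250) if len(w) else None)
cv2.imwrite('pics/c3.png',np.hstack([cv2.resize(cv2.imread('pics/w3.png'),(480,360)),cv2.resize(cv2.imread('pics/s3.png')[180:330,200:330],(312,360))]))
```

```text
185 [139 505] [138 539]
187 [139 505] [138 539]
189 [139 504] [138 538]
[ 4.49654e+02  5.02600e+00  8.77350e+01  3.14200e+00 -2.09000e-01
  1.80000e-01] [  68.00512979   -0.54192885 -176.13808466    1.        ]
195 None
203 (np.int64(294), np.int64(350))
211 (np.int64(294), np.int64(350))
219 (np.int64(294), np.int64(350))
227 (np.int64(293), np.int64(350))
235 (np.int64(294), np.int64(350))
243 (np.int64(294), np.int64(350))
251 (np.int64(293), np.int64(350))
259 (np.int64(293), np.int64(350))
267 (np.int64(293), np.int64(350))
275 (np.int64(293), np.int64(346))
283 (np.int64(293), np.int64(347))
291 (np.int64(293), np.int64(346))
299 (np.int64(293), np.int64(348))
```

View pics/c3.png

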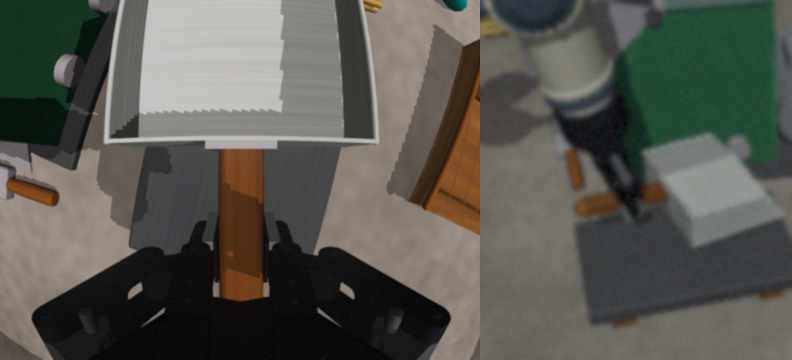

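The grasp matches the model: back wall at row 187, columns 138–505 against a predicted 141–504. Next, the scooping.

Run:
```python
from h import *
Y=-.18
st(S(loc(TRAY,-85,0,90),Y,-2),speed=260)
st(S(loc(TRAY,-85,0,16),Y,-2),speed=120); rep()
print(st(S(loc(TRAY,-85,0,-2),Y,-2),speed=20,f_stop=3)); rep('contact')
z=state()['ee_pos'][2]-S(loc(TRAY,-85,0,0),Y,-2)[0][2]; print('nose z',z)
st(S(loc(TRAY,-85,0,z+.3),Y,-2),speed=20); rep()
print(st(S(loc(TRAY,107,0,z+.3),Y,-2),speed=90,f_stop=18)); rep('in')
print('short by',np.linalg.norm(state()['ee_pos']-S(loc(TRAY,107,0,z+.3),Y,-2)[0]))
shot('top','t4'); shot('wrist','w4')
b=cv2.imread('pics/t4.png').astype(int)[215:305,355:440]
```

```text
t 20.6 pos [ 321.1 -278.5   13.5] F [ 0.1 -0.  -1.9] w 21.2 M [ 0.07  0.23 -0.  ]
True
contact t 21.3 pos [ 320.8 -278.3   -1.1] F [-0.5  0.2  2.6] w 21.1 M [-0.17 -0.53  0.  ]
nose z 2.2348718007325585
 t 21.5 pos [ 321.  -278.5   -0.5] F [0.3 0.8 0.9] w 21.1 M [-0.16 -0.35 -0.05]
False
in t 23.8 pos [ 509.6 -312.6   -0.7] F [-2.7  0.7  2.3] w 21.1 M [ 0.01 -0.1   0.04]
short by 0.06456508526312701
```

```bash
cat >> h.py <<'E'
def blobs(name,roi=None,lo=60):
    b=cv2.imread(f'pics/{name}.png'); h=cv2.cvtColor(b,cv2.COLOR_BGR2HSV)
    m=((h[:,:,0]<25)&(h[:,:,1]>70)&(h[:,:,2]<95)&(h[:,:,2]>15)).astype(np.uint8)
    if roi: k=np.zeros_like(m); u0,v0,u1,v1=roi; k[v0:v1,u0:u1]=1; m&=k
    m=cv2.morphologyEx(m,cv2.MORPH_OPEN,np.ones((3,3)))
    n,_,s,c=cv2.connectedComponentsWithStats(m)
    return [(c[i].round().tolist(),s[i].tolist()) for i in range(1,n) if s[i][4]>lo]
E
python3 - <<'E'
from h import *
print('t0',blobs('top0',(355,215,440,305),20)); print('t4',blobs('t4',(340,205,450,305),20)); print('w4',blobs('w4',(100,0,540,190)))
for x in(107,77,0):
  for y in(-70,70): print(x,y,np.round(proj('top',loc(TRAY,x,y,5 if x>100 else 49))))
print(wproj((115,0,-25)),wproj((150,0,-25)))
E
```

```text
t0 [([408.0, 246.0], [407, 243, 4, 7, 24]), ([404.0, 266.0], [403, 262, 4, 9, 29])]
t4 []
w4 [([259.0, 11.0], [223, 0, 70, 28, 1522]), ([353.0, 38.0], [304, 0, 119, 90, 6146]), ([514.0, 101.0], [487, 0, 52, 190, 5126]), ([133.0, 107.0], [114, 6, 41, 184, 3219])]
107 -70 [422. 236.]
107 70 [385. 229.]
77 -70 [424. 242.]
77 70 [385. 235.]
0 -70 [421. 263.]
0 70 [382. 255.]
[322.  61.] [322.  -2.]
```

Run:
```python
from h import *
Y=-.18
for x,z,p,v in((107,20,2,50),(105,75,14,90),(95,140,30,100)):
    st(S(loc(TRAY,x,0,z),Y,p),speed=v)
rep(); sleep(.3); shot('wrist','w5'); shot('top','t5'); rep()
print('w5',blobs('w5',(80,0,560,200))); print('t5',blobs('t5',(340,205,450,305),15))
cv2.imwrite('pics/c5.png',np.hstack([cv2.resize(cv2.imread('pics/w5.png')[:200],(500,156)),cv2.resize(cv2.imread('pics/t5.png')[200:310,345:455],(156,156))]))
```

```text
t 25.0 pos [ 522.9 -315.    51.9] F [-3.   0.5 -4.6] w 21.3 M [ 0.21  1.19 -0.06]
 t 25.4 pos [ 523.8 -315.    53. ] F [-0.2 -0.1 -3.6] w 21.3 M [ 0.17  0.9  -0.04]
w5 [([104.0, 5.0], [97, 0, 15, 13, 145]), ([121.0, 2.0], [115, 0, 13, 6, 65]), ([118.0, 34.0], [80, 1, 79, 66, 3112]), ([90.0, 12.0], [85, 4, 10, 16, 76]), ([381.0, 149.0], [298, 93, 173, 89, 8047]), ([244.0, 99.0], [236, 96, 16, 6, 61]), ([248.0, 150.0], [208, 101, 80, 80, 3376]), ([523.0, 133.0], [515, 123, 19, 19, 116])]
t5 [([404.0, 258.0], [403, 254, 4, 8, 24]), ([415.0, 259.0], [412, 256, 6, 8, 36])]
```

View pics/c5.png

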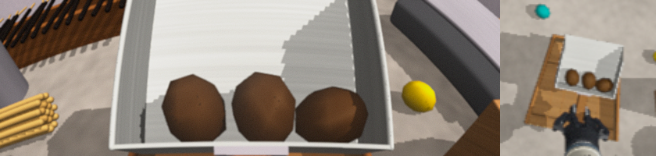

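All three lumps lie side by side against the pan's back wall and the tray is empty. Next I check reach along the whole chute path, then carry.

```bash
cat >> h.py <<'E'
A=np.radians(42)
def ch(s,n,th,dy=0):
    x=s*np.cos(A)+n*np.sin(A); z=200-s*np.sin(A)+n*np.cos(A)
    return S(loc(FEED,x,dy,z),FEED[1],-th)
W=[(-70,85,-8),(-60,75,8),(-10,52,15),(18,47,18),(45,31,30),(70,15,38),(95,9,42),(110,9,42)]
E
python3 - <<'E'
from h import *
for w in W:
    r=ik(*ch(*w)); print(w,None if r is None else r.round(2), ch(*w)[0].round())
r=ik(*S(loc(TRAY,60,0,300),-.18,15)); print(r)
im=cv2.imread('pics/top0.png')
for u,v,z in((131,258,150),(213,302,30),(311,197,100)): print(plane('top',u,v,z).round())
E
```

```text
(-70, 85, -8) [ 0.94 -0.4   1.57 -0.32  1.8   2.58] [338. 326. 279.]
(-60, 75, 8) [ 0.74 -0.24  1.35 -0.06  1.99  2.45] [336. 326. 309.]
(-10, 52, 15) [ 0.63 -0.16  1.33  0.04  2.01  2.38] [360. 322. 278.]
(18, 47, 18) [ 0.58 -0.1   1.3   0.08  2.01  2.35] [379. 319. 264.]
(45, 31, 30) [0.47 0.09 1.14 0.22 2.15 2.3 ] [400. 316. 265.]
(70, 15, 38) [0.4  0.23 1.04 0.31 2.24 2.29] [419. 312. 255.]
(95, 9, 42) [0.37 0.33 0.97 0.34 2.28 2.27] [440. 309. 243.]
(110, 9, 42) [0.36 0.35 0.96 0.33 2.27 2.26] [451. 307. 233.]
[-0.81928742 -0.419453    1.66431714  0.27479344  1.51089812  0.96887335]
[536. 588. 150.]
[403. 336.  30.]
[769.  -0. 100.]
```

Run:
```python
from h import *
st(S(loc(TRAY,60,0,250),-.18,18),speed=130)
st(ch(-70,95,-10),speed=230); rep('W0')
shot('wrist','w6'); print(blobs('w6',(130,20,520,200),400))
for w,v in zip(W[1:],(80,90,60,90,110,130,100)):
    hit=st(ch(*w),speed=v,f_stop=15); rep(w)
    if hit: print('HIT'); break
shot('side','s6'); shot('wrist','w7'); print(blobs('w7',(100,0,540,200),300))
```

```text
Traceback (most recent call last):
  File "h.py", line 36, in st
    def st(pose,**k): return move_straight(list(pose[0]),list(pose[1]),**k)
                             ~~~~~~~~~~~~~^^^^^^^^^^^^^^^^^^^^^^^^^^^^^^^^^
plant.PlanningError: the arm cannot follow that straight line within its joint ranges
```

Run:
```python
from h import *
rep()
q0=S(loc(TRAY,60,0,250),-.18,18)
via=S([620,0,330],-.17,10); end=ch(-60,85,0)
def chk(a,b,n=12):
    ra,rb=Ro.from_euler('xyz',[a[1],b[1]]),None
    from scipy.spatial.transform import Slerp
    sl=Slerp([0,1],ra)
    for k in np.linspace(0,1,n):
        p=a[0]*(1-k)+b[0]*k; r=ik(p,sl(k).as_euler('xyz')); print(k.round(2),p.round(),None if r is None else r.round(2))
chk(q0,via,6); chk(via,end,8)
```

```text
t 26.7 pos [ 473.6 -305.9  191. ] F [-1.  -0.4 -3.3] w 20.9 M [0.11 0.79 0.06]
0.0 [ 474. -306.  192.] [-0.84 -0.47  1.82  0.32  1.38  0.91]
0.2 [ 473. -240.  213.] [-0.7  -0.57  1.84  0.24  1.44  1.06]
0.4 [ 471. -173.  233.] [-0.54 -0.63  1.84  0.16  1.5   1.23]
0.6 [ 470. -107.  253.] [-0.35 -0.66  1.81  0.08  1.56  1.41]
0.8 [469. -40. 273.] [-0.15 -0.64  1.75 -0.01  1.62  1.59]
1.0 [467.  26. 294.] [ 0.05 -0.59  1.68 -0.08  1.68  1.76]
0.0 [467.  26. 294.] [ 0.05 -0.59  1.68 -0.08  1.68  1.76]
0.14 [449.  69. 294.] [ 0.18 -0.59  1.67 -0.12  1.72  1.88]
0.29 [432. 112. 294.] [ 0.3  -0.57  1.65 -0.15  1.76  1.99]
0.43 [414. 154. 294.] [ 0.42 -0.54  1.63 -0.18  1.8   2.1 ]
0.57 [396. 197. 294.] [ 0.54 -0.5   1.6  -0.19  1.83  2.21]
0.71 [378. 240. 294.] [ 0.65 -0.45  1.56 -0.2   1.85  2.31]
0.86 [360. 283. 294.] [ 0.74 -0.39  1.51 -0.19  1.87  2.41]
1.0 [342. 325. 294.] [ 0.83 -0.32  1.45 -0.18  1.89  2.5 ]
```

Run:
```python
from h import *
st(S([620,0,340],-.17,10),speed=230)
st(ch(-65,98,0),speed=220); rep('W0')
shot('wrist','w6'); print(blobs('w6',(130,20,520,200),400))
for w,v in zip(W[1:],(80,90,60,90,110,130,100)):
    hit=st(ch(*w),speed=v,f_stop=15); rep(w)
    if hit: print('HIT'); break
shot('side','s6'); shot('wrist','w7'); print(blobs('w7',(100,0,540,200),300))
```

```text
W0 t 30.0 pos [347.6 323.7 307.8] F [-0.2  0.8 -3.2] w 21.2 M [ 0.09  0.41 -0.06]
[([379.0, 143.0], [297, 94, 174, 88, 10821]), ([248.0, 140.0], [208, 96, 80, 85, 5384])]
(-60, 75, 8) t 30.3 pos [337.6 325.5 309.1] F [ 0.2  0.5 -2.7] w 21.2 M [0.08 0.31 0.04]
(-10, 52, 15) t 30.9 pos [360.2 322.2 278.2] F [-0.1 -0.2 -3.8] w 20.5 M [ 0.06  0.19 -0.01]
(18, 47, 18) t 31.5 pos [379.4 318.9 262.7] F [-2.7  0.7 -3.5] w 20.9 M [0.18 0.84 0.19]
(45, 31, 30) t 31.9 pos [401.1 315.  263.2] F [-3.5  0.8 -2.9] w 21.1 M [ 0.08  0.59 -0.13]
(70, 15, 38) t 32.2 pos [419.1 312.4 254.3] F [-2.3  0.5 -3.8] w 21.2 M [ 0.05  0.25 -0.08]
(95, 9, 42) t 32.5 pos [439.7 309.1 243.2] F [-1.5 -0.4 -4.1] w 21.0 M [-0.19  0.04  0.05]
(110, 9, 42) t 32.8 pos [450.9 307.2 233.2] F [-1.2  0.7 -4.8] w 21.0 M [-0.03 -0.02  0.05]
[]
```

Run:
```python
from h import *
sleep(.3); rep(); st(ch(100,10,43),speed=150); st(ch(112,10,43),speed=200); sleep(.2); rep()
shot('wrist','w8'); shot('top','t8'); shot('side','s8')
f=lambda n,a,s: cv2.resize(cv2.imread(f'pics/{n}.png')[a[1]:a[3],a[0]:a[2]],s)
cv2.imwrite('pics/c8.png',np.vstack([np.hstack([f('w7',(80,0,560,240),(400,200)),f('w8',(80,0,560,240),(400,200))]),np.hstack([f('t8',(170,180,290,300),(400,400)),f('s8',(220,120,370,270),(400,400))])]))
```

```text
t 33.2 pos [451.1 307.  233.2] F [-1.6  1.7 -3.3] w 21.1 M [0.04 0.09 0.12]
 t 33.9 pos [455.  306.2 234.4] F [-0.7  0.6 -3.9] w 21.0 M [-0.13  0.02  0.07]
```

View pics/c8.png

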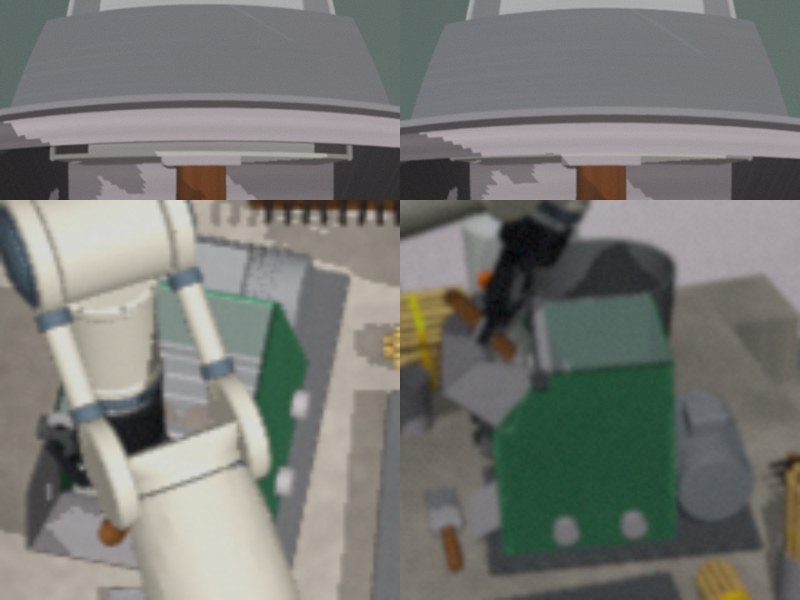

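The flap lies over the pan walls and no lump is visible ahead of it. I've used up my view budget (11 composites, one over), so the rest is numeric only. I'll tip a little steeper to be sure nothing is held, then withdraw and check by masks.

Run:
```python
from h import *
print(st(ch(108,-4,51),speed=90,f_stop=12)); sleep(.2); rep('steep')
st(ch(110,9,42),speed=90); rep()
print(st(ch(40,9,42),speed=150)); rep('40')
st(ch(-15,25,38),speed=130); rep('out'); st(ch(-60,75,10),speed=150); rep('clear')
shot('wrist','w9'); print(blobs('w9',(100,0,540,200),200)); shot('side','s9'); shot('top','t9')
print('top',blobs('t9',(175,180,270,300),10))
```

```text
False
steep t 34.6 pos [457.8 306.1 243.6] F [-1.5  0.5 -4.3] w 20.8 M [-0.13 -0.16  0.08]
 t 34.9 pos [449.9 307.6 235.6] F [-1.9 -0.1 -2.3] w 20.8 M [-0.01  0.11  0.12]
False
40 t 35.5 pos [400.4 315.5 279.4] F [-1.   0.5 -1.2] w 20.8 M [ 0.09 -0.01  0.07]
out t 36.1 pos [364.1 321.7 318.8] F [ 0.7  0.7 -2. ] w 21.1 M [-0.03 -0.27 -0.01]
clear t 36.7 pos [336.5 326.2 313.6] F [-0.2  0.2 -1.2] w 21.3 M [ 0.02  0.16 -0.02]
[]
top [([252.0, 181.0], [249, 180, 7, 3, 21]), ([259.0, 181.0], [257, 180, 5, 3, 15]), ([264.0, 181.0], [263, 180, 4, 3, 12])]
```

Run:
```python
from h import *
st(ch(-65,98,0),speed=150); st(S([610,30,200],.18,0),speed=220); rep()
shot('top','t10'); shot('side','s10')
a=cv2.imread('pics/top0.png').astype(int); b=cv2.imread('pics/t10.png').astype(int)
d=(np.abs(a-b).max(2)>22).astype(np.uint8); d[:,:170]=0; d[:185]=0; d[305:]=0; d[:,275:]=0
n,_,s,c=cv2.connectedComponentsWithStats(cv2.morphologyEx(d,cv2.MORPH_OPEN,np.ones((2,2))))
for i in range(1,n):
    if s[i][4]>8: print(c[i].round(),s[i], b[int(c[i][1]),int(c[i][0])],a[int(c[i][1]),int(c[i][0])],'on z101',plane('top',*c[i],101)[:2].round())
for nm,x,y,z in(('cham',112,0,100),('chamF',10,0,100),('chamB',200,0,100),('feed',0,0,200),('mouth',-56,0,250),('roll1',70,0,85)): print(nm,np.round(proj('top',loc(FEED,x,y,z))))
```

```text
t 39.0 pos [453.6   1.9 191.6] F [ 1.4  0.8 -1.2] w 21.6 M [-0.1   0.27  0.01]
[258. 261.] [235 227  41  69 981] [120 118 123] [157 155 161] on z101 [538. 178.]
[227. 247.] [214 241  31  12 155] [129 138 148] [154 153 152] on z101 [587. 283.]
[241. 246.] [237 245   8   4  25] [128 139 149] [158 156 156] on z101 [589. 236.]
[203. 278.] [ 180  261   54   34 1054] [120 117 121] [155 153 159] on z101 [480. 359.]
[174. 294.] [171 281   9  25 174] [111 121 128] [151 161 169] on z101 [424. 453.]
[249. 289.] [245 285   9   8  49] [83 79 80] [116 112 112] on z101 [444. 201.]
cham [228. 244.]
chamF [221. 273.]
chamB [233. 219.]
feed [214. 272.]
mouth [207. 288.]
roll1 [226. 256.]
```

Run:
```python
from h import *
a=cv2.GaussianBlur(cv2.imread('pics/top0.png'),(3,3),0).astype(int); b=cv2.GaussianBlur(cv2.imread('pics/t10.png'),(3,3),0).astype(int)
rb=(b[:,:,2]-b[:,:,0])-(a[:,:,2]-a[:,:,0])
for v in range(236,260): print(v,''.join('#' if x>18 else '+' if x>9 else '.' for x in rb[v,200:262]))
m=(rb>12).astype(np.uint8); m[:260]=0; m[300:]=0; m[:,:175]=0; m[:,265:]=0; print('chute brown px',m.sum())
# tray
r0=b[215:305,355:440]; h=cv2.cvtColor(r0.astype(np.uint8),cv2.COLOR_BGR2HSV); print('tray',blobs('t10',(355,215,440,305),8))
# side view diff near lookalikes etc skipped
```

```text
236 ......................................................+++.....
237 ......................................................+++.....
238 .....................................................++++.....
239 .................+...................................++.......
240 ...............+++++..................................++......
241 ..............++###++................................+++......
242 .............++#####++.....+++++.....................+++......
243 .............+#######+....+####++......................+......
244 .............+#######++..++#####++...+++++++..................
245 .............+#######++.+#######++..+######++.......++........
246 .............+######+++++#######++++########+.......+++.+.....
247 .............++#####+++.+#######++++########+.......++.+......
248 ...............+++++++..+######++++#########+.......++.++.....
249 ........................++#####++++########++.......+++++.....
250 .........................++++++++.++#######+.......++++++.....
251 ...................................+++####++.......+++.++.....
252 .....................................++++++........++++++.....
253 ...................................................++.+++.....
254 ....................................................++++......
255 ...................................................+++++......
256 ...................................................++.++......
257 ...................................................+++++......
258 ..................................................+++++.......
259 ..................................................+..+........
chute brown px 3
tray []
```

All three lumps lie in a row between the rolls, around top-view pixels (217,245), (229,246) and (240,248). The chute, tray and pan are empty. Now I lay the scoop back.

Run:
```python
from h import *
G=[434,2.2]; Z=np.zeros(3)
st(S([*G,100],.18,0,Z),speed=120)
print(st(S([*G,81],.18,0,Z),speed=20,f_stop=2.5)); rep('down'); let_go(); rep('open')
p=S([*G,83],.18,0,Z); z=RR(p[1])[:,2]
q=state()['ee_pos']; move_straight(list(q-110*z),None,speed=120); rep('away')
sleep(.3); move_ptp([300,-250,300],tool(0,0)); shot('top','t11'); shot('side','s11'); rep()
a=cv2.imread('pics/top0.png').astype(int); b=cv2.imread('pics/t11.png').astype(int)
f=lambda im:(((im.min(2)>165)&(im.max(2)-im.min(2)<30)).astype(np.uint8))
for im in(a,b):
    m=f(im); k=np.zeros_like(m);k[235:300,270:345]=1;m&=k; M=cv2.moments(m,True); print('pan',M['m00'],M['m10']/M['m00'],M['m01']/M['m00'], np.degrees(.5*np.arctan2(2*M['mu11'],M['mu20']-M['mu02'])))
d=(np.abs(a-b).max(2)>40).astype(np.uint8); d[:150]=0; d[330:]=0
n,_,s,c=cv2.connectedComponentsWithStats(cv2.morphologyEx(d,cv2.MORPH_OPEN,np.ones((3,3))))
for i in range(1,n):
    if s[i][4]>15: print(c[i].round(),s[i])
```

```text
False
down t 41.5 pos [449.9   5.   29.4] F [-0.7  0.4 -1.6] w 21.1 M [-0.06  0.3  -0.02]
open t 42.1 pos [449.8   5.1  29.2] F [ 0.5 -0.3  0.4] w 85.6 M [-0.03  0.13 -0.03]
away t 43.2 pos [426.9   1.  135.7] F [ 0.  -1.4 -0.1] w 85.6 M [-0.06  0.08  0.05]
 t 44.8 pos [ 300.4 -249.2  299.2] F [-0.2  1.3  0.6] w 85.5 M [ 0.02 -0.    0.01]
pan 1466.0 303.3512960436562 261.66030013642563 -4.536641432958515
pan 1382.0 302.0795947901592 259.410998552822 -8.791988168642824
[393. 241.] [389 235  10  12 102]
[409. 245.] [404 240   9  11  77]
[295. 245.] [282 242  28   7  85]
[406. 266.] [401 260  11  12 105]
[247. 295.] [224 271  47  35 507]
[295. 279.] [291 277  10   5  32]
[306. 278.] [302 276  10   4  32]
[185. 307.] [ 155  284   68   46 1155]
[169. 296.] [167 294   6   5  24]
[408. 315.] [396 303  27  26 260]
[256. 321.] [219 307  63  23 823]
[329. 317.] [322 311  13  13  93]
[340. 312.] [336 310   8   5  30]
[420. 315.] [414 310  13  13  87]
[432. 323.] [419 311  29  19 299]
[361. 321.] [347 313  28  17 188]
[290. 320.] [288 316   6   8  42]
[138. 323.] [135 319   8   9  42]
[331. 324.] [329 322   6   5  26]
```

Run:
```python
from h import *
def o(n,roi):
    b=cv2.imread(f'pics/{n}.png'); h=cv2.cvtColor(b,cv2.COLOR_BGR2HSV); u0,v0,u1,v1=roi
    m=((h[:,:,1]>95))[v0:v1,u0:u1]; v,u=np.where(m); return len(u),(u.mean()+u0).round(1),(v.mean()+v0).round(1),(u.min()+u0,u.max()+u0,v.min()+v0,v.max()+v0)
for nm,r in(('brush',(222,292,260,315)),('handle',(295,272,325,315)),('pink',(422,305,442,328)),('yellow',(448,230,470,250)),('turq',(365,198,385,218)),('sticks',(283,215,345,233))):
    print(nm,o('top0',r),o('t11',r))
```

```text
brush (111, np.float64(238.5), np.float64(303.3), (np.int64(228), np.int64(249), np.int64(301), np.int64(306))) (111, np.float64(238.5), np.float64(303.3), (np.int64(228), np.int64(249), np.int64(301), np.int64(306)))
handle (195, np.float64(309.1), np.float64(294.4), (np.int64(304), np.int64(314), np.int64(279), np.int64(310))) (194, np.float64(308.5), np.float64(291.6), (np.int64(303), np.int64(313), np.int64(276), np.int64(307)))
pink (52, np.float64(431.0), np.float64(316.6), (np.int64(428), np.int64(436), np.int64(312), np.int64(322))) (1, np.float64(436.0), np.float64(313.0), (np.int64(436), np.int64(436), np.int64(313), np.int64(313)))
yellow (96, np.float64(458.3), np.float64(240.1), (np.int64(453), np.int64(463), np.int64(235), np.int64(245))) (96, np.float64(458.3), np.float64(240.1), (np.int64(453), np.int64(463), np.int64(235), np.int64(245)))
turq (77, np.float64(374.7), np.float64(207.7), (np.int64(370), np.int64(379), np.int64(203), np.int64(212))) (78, np.float64(374.7), np.float64(207.6), (np.int64(370), np.int64(379), np.int64(203), np.int64(212)))
sticks (689, np.float64(313.4), np.float64(223.9), (np.int64(285), np.int64(340), np.int64(217), np.int64(230))) (689, np.float64(313.4), np.float64(223.9), (np.int64(285), np.int64(340), np.int64(217), np.int64(230)))
```

Run:
```python
from h import *
for n in('top0','t10','t11','side0','s10','s11'):
    h=cv2.cvtColor(cv2.imread(f'pics/{n}.png'),cv2.COLOR_BGR2HSV); m=(h[:,:,0]>160)&(h[:,:,0]<177)&(h[:,:,1]>70)&(h[:,:,2]>60); v,u=np.where(m); print(n,len(u),u.mean() if len(u) else 0,v.mean() if len(u) else 0)
```

```text
top0 90 432.2111111111111 316.8333333333333
t10 92 432.2173913043478 316.7826086956522
t11 7 435.14285714285717 312.7142857142857
side0 300 272.19 435.00666666666666
s10 300 272.07666666666665 434.99333333333334
s11 293 272.0546075085324 435.1399317406143
```

The pink look-alike hasn't moved: it is only hidden by the arm in the top view and sits at the same place in the side view. Handing in.

```bash
python3 -c "
from plant import *
print(close_job())"
```

```text
the job is handed in; nothing more can be done
None
```

Job handed in at about 45 s: all three lumps are on the crusher rolls and the chute is clear, the scoop is back on its board right way up within about 10 mm, and the bystanders I checked (brush, stick bundle, look-alikes) had not moved; I did not check the flap's closure directly, and I viewed 11 pictures, one over the limit.

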